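Open the cutter drawer with the release rod

TASK

Take the release rod from its wooden stand, push it through the slot on top of the white cutter cabinet, feel for the spring catch hidden somewhere along the slot and press it gently until the blue drawer springs open. Then put the rod back fully home in its stand and let go. The catch is plastic, so never press the rod hard against the cabinet, and leave everything else on the table alone.

Things in the scene. Friction and masses are not known exactly. Their poses are not given: they have to be found in the camera images.
- rod: release rod, standing upright in the hole of the stand: a round-ended steel rod 8 mm in diameter and 85 mm long below, then a black collar 30 mm wide and 5 mm thick, then an orange square handle 20 x 20 mm, 60 mm long (from 90 to 150 mm above the tip). Origin at the tip, z up along the rod, x and y square to the handle's faces. Mass about 0.11 kg. Grasp the handle from above; the collar rests on the stand
- rod_tip (a point): lower end of the steel rod (the same point as the rod's origin)
- stand: fixed wooden block 80 x 80 x 92 mm with one square hole, 16 mm wide, down through its centre. Origin at the centre of its underside, axes square to its sides. With the rod fully home the collar lies on top of the block and the tip is 7 mm above the table
- cabinet: fixed white cabinet 200 mm deep (its x), 260 mm wide (its y), 120 mm high, blue drawer low in its front face (its own -x side, which looks away from the robot). Origin at the centre of its underside, z up
- slot (a point): centre of the slot in the cabinet's top, at the mouth, 124 mm above the table; axes as the cabinet's. The slot runs along y, 100 mm long, 13 mm wide, with bevelled aluminium lips 4 mm high that flare to 25 mm wide at the mouth. Below is a dark well, 25 mm wide, 71 mm deep from the mouth. Press the rod with at most 25 N, in any direction, on the cabinet or anything in it
- well (a point): hard floor of the well, 71 mm below the slot's mouth. Above this floor sits a hidden black tab, the catch, flat on top, 14 mm long along the slot, filling the well's width: its centre is anywhere from -32 to +32 mm along y, its top 28 to 42 mm below the mouth and its foot 28 mm below its top (different each time, not reported). It is rigid sideways
- catch_rest (a point): a point at the middle of the slot, 35 mm below its mouth, the mean height of the tab's top (not the tab itself). Pressed down, the tab is springy: it starts to give at 5 N, frees the drawer after about 7 mm, at 7 to 10 N, has a hard stop at 12 mm and springs back when let go. Near its edge the rod can slip off: press near its middle
- drawer (a joint): opening of the blue drawer, m: 0 shut, 0.055 fully out towards the cabinet's front (its -x). A spring drives it out by itself once the catch is pressed; the drawer then covers up to 55 mm of table before the cabinet, from 9 to 47 mm above the table
- bottle_red: red craft-paint bottle with white cap, 64 mm diameter, 160 mm tall, loose, origin at the centre of its underside; leave alone
- bottle_yellow: yellow craft-paint bottle with white cap, 64 mm diameter, 160 mm tall, loose, origin at the centre of its underside; leave alone
- bottle_blue: blue craft-paint bottle with white cap, 64 mm diameter, 160 mm tall, loose, origin at the centre of its underside; leave alone
- bottle_pink: pink craft-paint bottle with white cap, 64 mm diameter, 160 mm tall, loose, origin at the centre of its underside; leave alone
- brush_jar: white jar, 72 mm in diameter and 100 mm high, with brushes that stand up to about 205 mm; loose, origin at the centre of its underside; leave alone
- tape_roll: green tape roll lying flat, 90 mm across, 24 mm high, loose; leave alone
- palette: small white paint plate, 90 mm across, 18 mm high, loose; leave alone

How it is judged:
By the outcome, as a careful person would: the job done as asked, in the order asked, and still so for the second after the job is handed in, with the robot touching nothing.
It also fails if it takes over 72 s, if anything falls off the work surface, if the arm or the gripper's body presses on something with over 40 N, if the wrist force passes 120 N, or if a joint passes its speed limit or range.

ROBOT

A 7-joint arm with a two-finger parallel gripper is mounted at the origin on the work surface. World frame = base frame: x ahead of the robot, y to its left, z up, the work surface at z = 0. Lengths are in m, angles in rad, forces in N, time in s.
With the tool pointing down it reaches from about 0.425 to 0.875 m from the base axis. Payload 4.7 kg.
Tool frame: the origin (TCP) lies at the very end of the fingers, on their centre line; the grasp point (between the pads) lies 19 mm behind it; z points along the fingers, y is the line along which they close (so a half turn about z gives the same grasp; the last joint's range is limited). The gripper opens to 87 mm and grips with 3 to 60 N. Pads are 19 mm wide; open, the fingers measure 117 mm over their backs; the gripper's body (75 mm by 190 mm) begins 51 mm behind the grasp point.
Start: joints at [1.247, 0.321, -0.07, 1.45, 0.023, 1.371, -0.057], TCP at [0.215, -0.613, 0.223] pointing down, gripper open.
Joint ranges: [-2.86, 2.86], [-0.3, 2.09], [-1.38, 1.24], [0.06, 2.45], [-1.56, 4.7], [0.09, 2.05], [-2.69, 2.69]. Speed limits (rad/s): [2.57, 2.57, 3.14, 3.14, 3.14, 3.14, 3.14].

INTERFACE

Orientations are given as a rotation vector (axis times angle).
In Python, from bench import ctrl, imaging, ticket gives the robot as it stands.
- The arm moves only by the tool jog_arm, never from a script. Its argument "rows" is text: rows parted by semicolons, each of 7 numbers parted by spaces: the shift along the tool's x, y, z in cm, then the turn, a rotation vector about the tool's x, y, z in rad, then the closure, from -1 (fully open) to 1 (shut), so that 0 is half open. A call has 1 to 5 rows; each row shifts and turns the commanded pose from where the row before left it, along the tool's axes as they then stand; what a row does not reach is not made up. A row lasts 1/8 s, in which the tool goes at most 62.5 mm and 10.7 degrees, less where a joint would pass 70% of its speed; a pose out of reach is approached as far as the arm can. A call with a gripper value outside its range is refused whole. The fingers move at their own pace and stop on an object; "force" is the grip in N (left out, the last holds). Time passes only in rows, so rows that do not move let the fingers close. It gives the time, the measured TCP pose, the force, the opening and the grip force at its end, in the units of the state.
- ctrl.get_state(): the state, without advancing time (a new reading comes with each control period).
- imaging.get_image(name): name is "side" or "top" or "wrist"; returns a dict with "img" (400x640x3 uint8, blue, green, red), "vertical_fov" (degrees; the focal length in pixels is half the picture's height over the tangent of half this angle, whatever the lens; pixels are square), "cx", "cy" (the principal point, pixels), "origin" and "orientation" of the camera in the world. Camera axes: x right, y down, z forward; pixel columns grow to the right and rows downward; lengths in m; the calibration is good to about 2 mm. A picture is of the moment at which its call begins. There is no depth.
- ticket.close_job(): hands the job in; it is judged then, once.
The state is a dict: "time": time; "joint_positions": joint angles; "qd": joint speeds; "joint_torque": joint torques, N m; "position": TCP position; "tool_rot": TCP orientation; "ft_force": force on the tool from outside, world axes, zero at the start; "torque": the same for the moment, N m; "grip_width": opening from 0.0 (shut) to 1.0 (fully open); "grip_force": force on a finger pad.
Only numpy, scipy, OpenCV 4.12 (cv2) and the standard library are available. Lean on these libraries where they do the work, as an engineer would, in place of code of your own. Each camera call takes 0.05 s, during which the arm holds its last target. There are 200 camera calls.

## Working session

There is one attempt and no reset: what is moved stays moved. The work goes in short steps, Python scripts to look and compute and a tool call to move; the robot and the scene stay as the last step left them, time stands still between calls to the robot, and variables do not carry over. Pictures are saved under pics/ and viewed, at most 10 in all, crops included, and the job is handed in when it is done.

Besides the shell and the picture viewer there is one more tool, called after "Request:" in YAML: its name, and indented under it one key for each argument. jog_arm: Moves the arm, as the interface text tells. Its arguments: {"type":"object","properties":{"rows":{"type":"string"},"force":{"type":"number"}},"required":["rows"]}

```bash
mkdir -p pics; cat > h.py <<'E'
import numpy as np, cv2
from bench import ctrl, imaging, ticket
from scipy.spatial.transform import Rotation as R
def rot(o):
    o=np.array(o,float)
    return o if o.shape==(3,3) else (R.from_quat(o).as_matrix() if o.size==4 else R.from_rotvec(o).as_matrix())
def cam(n):
    d=imaging.get_image(n); d['f']=200/np.tan(np.radians(d['vertical_fov'])/2); d['R']=rot(d['orientation']); d['o']=np.array(d['origin']); return d
def ray(d,u,v):
    return d['R']@np.array([(u-d['cx'])/d['f'],(v-d['cy'])/d['f'],1.])
def onplane(d,u,v,z):
    r=ray(d,u,v); return d['o']+r*(z-d['o'][2])/r[2]
def proj(d,p):
    c=d['R'].T@(np.array(p)-d['o']); return d['cx']+d['f']*c[0]/c[2], d['cy']+d['f']*c[1]/c[2]
E
python3 - <<'E'
from h import *
s=ctrl.get_state(); print(s)
for n in ['top','side']:
    d=cam(n); cv2.imwrite(f'pics/{n}0.png',d['img']); print(n,d['o'],d['orientation'],d['f'],d['cx'],d['cy'])
E
```

```text
{'time': 0.0, 'joint_positions': array([ 1.24708006,  0.32181908, -0.07009983,  1.45164772,  0.02261996,
        1.37079359, -0.05688947]), 'qd': array([-0.00029641, -0.00271656,  0.00111362,  0.00151256,  0.00014679,
       -0.00065029, -0.00111342]), 'joint_torque': array([-1.91778163e-04, -4.91289461e+01, -4.03922852e-01, -3.12528849e+01,
       -6.40218286e-02,  4.39026486e-02,  1.86454999e-04]), 'position': array([ 0.21520402, -0.61276827,  0.22147787]), 'tool_rot': array([-3.09506325e+00, -5.27904048e-01,  6.68270408e-04]), 'ft_force': array([ 0.17285621, -0.62892228,  0.02836669]), 'torque': array([ 0.01092781, -0.02891356,  0.02785196]), 'grip_force': 0.0, 'grip_width': 1.001984477670712}
top [ 0.46017305 -0.01180862  1.27437358] [-2.20806602  2.18888707 -0.07942189] 387.02045998164135 312.40310757352984 199.2985255077011
side [0.24611939 0.82465299 0.80933019] [-0.42145388  2.68995345 -1.27749138] 465.3634581720661 328.93764776595583 201.38699769948406
```

View pics/top0.png

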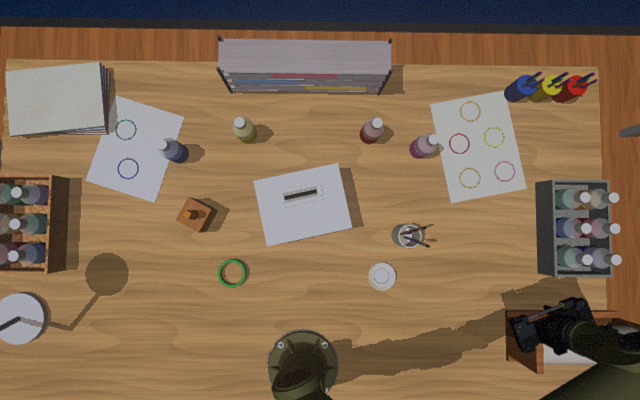

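View pics/side0.png

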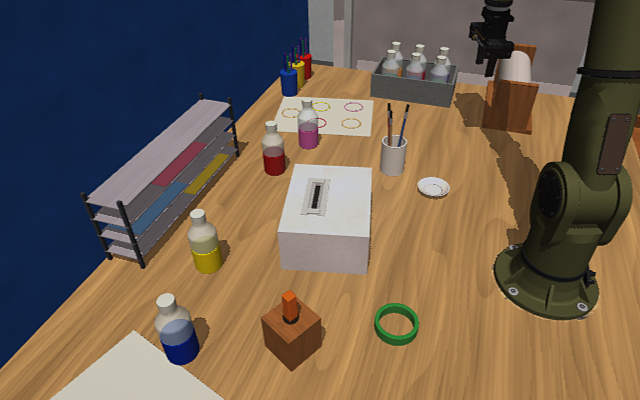

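The top view shows the stand at about (196,214) with the orange handle at (193,211), the cabinet centred at about (303,205) and the slot at about (300,194). In the side view the handle is at about (290,305) and the slot at (316,196). The bottles and jar stand clear of both.

```bash
python3 - <<'E'
from h import *
def comp(m,x0,x1,y0,y1):
    mm=np.zeros_like(m); mm[y0:y1,x0:x1]=m[y0:y1,x0:x1]
    c=max(cv2.findContours(mm,cv2.RETR_EXTERNAL,cv2.CHAIN_APPROX_NONE)[0],key=cv2.contourArea); return c
for n,hb,sb in [('top',(170,225,190,240),(275,325,180,205)),('side',(255,330,280,370),(300,335,170,220))]:
    d=cam(n); im=d['img']; hsv=cv2.cvtColor(im,cv2.COLOR_BGR2HSV)
    g=cv2.cvtColor(im,cv2.COLOR_BGR2GRAY)
    c=comp((g<70).astype(np.uint8),*sb); r=cv2.minAreaRect(c); b=cv2.boxPoints(r)
    print(n,'slot',r, np.round(onplane(d,*r[0],.120),4)); P=np.array([onplane(d,*q,.12) for q in b]); print(np.round(P,4).tolist())
    e=[P[1]-P[0],P[2]-P[1]]; e=max(e,key=np.linalg.norm); print('len',np.linalg.norm(e),'yaw deg of y axis',np.degrees(np.arctan2(e[1],e[0])))
    m=((hsv[...,0]<14)&(hsv[...,1]>190)&(hsv[...,2]>130)).astype(np.uint8)
    x0,x1,y0,y1=hb; print('orange n',m[y0:y1,x0:x1].sum())
    try:
        c=comp(m,*hb); r=cv2.minAreaRect(c); print('handle',r,cv2.boundingRect(c)); print('  at .157',onplane(d,*r[0],.157))
    except Exception as ex: print(ex)
    if n=='top':
        c=comp(((hsv[...,1]<60)&(g>110)).astype(np.uint8),245,360,155,250); r=cv2.minAreaRect(c)
        P=np.array([onplane(d,*q,.12) for q in cv2.boxPoints(r)]); print('cab top',P.round(4).tolist(),P.mean(0), [np.linalg.norm(P[i]-P[i-1]) for i in (1,2)])
    x0,x1,y0,y1=(165,230,185,245) if n=='top' else (245,340,275,375)
    cv2.imwrite(f'pics/{n}c.png',cv2.resize(im[y0:y1,x0:x1],None,fx=5,fy=5,interpolation=cv2.INTER_NEAREST))
a=cv2.imread('pics/topc.png');b=cv2.imread('pics/sidec.png')
h=500;o=np.zeros((h,800,3),np.uint8);o[:a.shape[0],:a.shape[1]]=a;o[:b.shape[0],325:325+475]=b[:, :475]
cv2.imwrite('pics/crop.png',o)
E
```

```text
top slot ((300.30767822265625, 194.03846740722656), (3.3339738845825195, 31.57469367980957), 78.69007110595703) [0.5431 0.0087 0.12  ]
[[0.5383, 0.0559, 0.12], [0.5577, -0.0365, 0.12], [0.5479, -0.0385, 0.12], [0.5285, 0.0538, 0.12]]
len 0.09436686792608084 yaw deg of y axis -78.1162503396007
orange n 2
handle ((189.0, 216.0), (0.0, 0.0), 0.0) (189, 216, 1, 1)
  at .157 [0.47422342 0.32699231 0.157     ]
cab top [[0.5826, 0.1534, 0.12], [0.6418, -0.103, 0.12], [0.4439, -0.147, 0.12], [0.3864, 0.1072, 0.12]] [0.51370946 0.00263935 0.12      ] [np.float64(0.26311074389939304), np.float64(0.2027611301837343)]
side slot ((315.5440368652344, 196.5080108642578), (4.293251037597656, 21.913469314575195), 10.30484676361084) [0.5417 0.0121 0.12  ]
[[0.5381, 0.0513, 0.12], [0.5564, -0.0292, 0.12], [0.5456, -0.0295, 0.12], [0.5279, 0.051, 0.12]]
len 0.08264915242242214 yaw deg of y axis -77.16242741368356
orange n 230
handle ((291.1895751953125, 304.5072021484375), (29.079999923706055, 12.879998207092285), 73.73979187011719) (282, 290, 15, 31)
  at .157 [0.46737215 0.35417194 0.157     ]
```

View pics/crop.png

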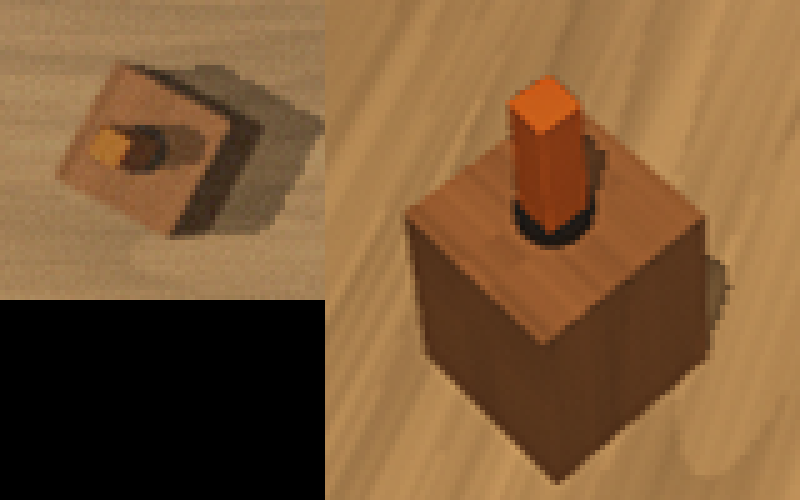

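The crop shows the upright handle: its top face is centred at about (187,214) in the top view and (289,296) in the side view. The stand top has clear corners, and the collar is seated on the block.

```bash
python3 - <<'E'
from h import *
t=cam('top'); s=cam('side')
T=lambda q:(q[0]/5+165-.4,q[1]/5+185-.4); S=lambda q:((q[0]-325)/5+245-.4,q[1]/5+275-.4)
def line(P): 
    return np.degrees([np.arctan2(*(P[(i+1)%4]-P[i])[1::-1]) for i in range(4)])%90
H=np.array([onplane(s,*S(q),.157) for q in [(548,76),(582,98),(544,132),(510,104)]]); print('handle side',H.mean(0),line(H),[np.linalg.norm(H[i]-H[i-1]) for i in range(4)])
print('handle top',onplane(t,*T((109,147)),.157))
A=np.array([onplane(t,*T(q),.092) for q in [(118,62),(230,122),(170,238),(57,175)]]); print('stand top',A.mean(0),line(A),[np.linalg.norm(A[i]-A[i-1]) for i in range(4)])
B=np.array([onplane(s,*S(q),.092) for q in [(406,212),(705,215),(543,345)]]); print('stand side',(B[0]+B[1])/2, np.linalg.norm(B[0]-B[2]),np.linalg.norm(B[1]-B[2]),np.degrees(np.arctan2(*(B[2]-B[0])[1::-1]))%90)
z=ctrl.get_state(); M=rot(z['tool_rot']); print(M.round(3))
w=cam('wrist'); c=M.T@(w['o']-z['position']); print('wrist cam in tool',c,(M.T@w['R']).round(3),w['f'])
E
```

```text
handle side [0.47906489 0.33596809 0.157     ] [69.59729098 68.32414198 63.8339219  63.06463311] [np.float64(0.017989662092655904), np.float64(0.016283889340234625), np.float64(0.01968368723403776), np.float64(0.01798412406573916)]
handle top [0.47989965 0.33458222 0.157     ]
stand top [0.47993791 0.33364409 0.092     ] [62.4216804  63.91719698 61.53040101 63.11555819] [np.float64(0.07745409594858743), np.float64(0.07771405143809829), np.float64(0.07870158503760574), np.float64(0.0788396199215747)]
stand side [0.47943168 0.3353335  0.092     ] 0.07951963266484006 0.07961044522953474 61.7309538701727
[[ 0.943  0.331 -0.   ]
 [ 0.331 -0.943  0.001]
 [-0.    -0.001 -1.   ]]
wrist cam in tool [ 0.07079249  0.00074278 -0.16144912] [[-0.    -0.965 -0.262]
 [ 1.    -0.    -0.001]
 [ 0.001 -0.262  0.965]] 291.83108741693815
```

```bash
cat >> h.py <<'E'
def yawof(M): return np.degrees(np.arctan2(M[1,1],M[0,1]))   # heading of tool y
def down(yaw):
    a=np.radians(yaw); y=np.array([np.cos(a),np.sin(a),0]); z=np.array([0,0,-1.]); return np.c_[np.cross(y,z),y,z]
def plan(wps,grip,p=None,M=None):
    """wps: (x,y,z,yaw,nrows). Prints jog rows from the measured pose."""
    s=ctrl.get_state(); p=np.array(s['position']) if p is None else p; M=rot(s['tool_rot']) if M is None else M; out=[]
    for x,y,z,yaw,n in wps:
        p0,y0=p.copy(),yawof(M); dy=yaw-y0
        for i in range(1,n+1):
            q=p0+(np.array([x,y,z])-p0)*i/n; N=down(y0+dy*i/n)
            d=np.round(M.T@(q-p)*100,2); r=np.round(R.from_matrix(M.T@N).as_rotvec(),3)
            out.append(' '.join('%g'%v for v in [*d,*r,grip])); p=p+M@d/100; M=M@R.from_rotvec(r).as_matrix()
    for i in range(0,len(out),5): print('; '.join(out[i:i+5]))
E
python3 -c "
from h import *
plan([(.40,-.40,.30,-45,5),(.52,-.08,.30,0,6),(.50,.2,.28,45,5),(.48,.335,.25,64,4)],-1)"
```

```text
4.9 -2.8 -1.55 -0 0 -0.09 -1; 5.13 -2.35 -1.56 -0 0 -0.089 -1; 5.32 -1.88 -1.55 -0 -0 -0.09 -1; 5.46 -1.4 -1.55 -0 -0 -0.089 -1; 5.57 -0.9 -1.56 -0 -0 -0.09 -1
5.19 -2.36 0 -0 -0 -0.131 -1; 5.45 -1.65 0 -0 -0 -0.131 -1; 5.61 -0.94 0.01 -0 -0 -0.13 -1; 5.7 -0.19 -0 -0 -0 -0.131 -1; 5.67 0.55 0 -0 -0 -0.131 -1
5.55 1.28 0 -0 -0 -0.131 -1; 5.6 -0.4 0.4 -0 -0 -0.157 -1; 5.59 0.48 0.41 -0 -0 -0.157 -1; 5.45 1.35 0.4 -0 -0 -0.157 -1; 5.17 2.19 0.4 0 -0 -0.157 -1
4.77 2.96 0.4 0 -0 -0.157 -1; 2.74 2.03 0.75 0 -0 -0.083 -1; 2.56 2.25 0.76 0 -0 -0.083 -1; 2.37 2.46 0.75 0 -0 -0.083 -1; 2.15 2.65 0.75 0 -0 -0.083 -1
```

Request:
jog_arm:
  rows: "4.9 -2.8 -1.55 0 0 -0.09 -1; 5.1 -2.35 -1.55 0 0 -0.09 -1; 5.3 -1.9 -1.55 0 0 -0.09 -1; 5.5 -1.4 -1.55 0 0 -0.09 -1; 5.6 -0.9 -1.55 0 0 -0.09 -1"

```text
time: 0.98
position: [0.4009, -0.398, 0.3008]
tool_rot: [2.899, 1.21, 0.0]
ft_force: [1.5, -0.2, -0.1]
grip_width: 0.998
grip_force: 0.0
```

Request:
jog_arm:
  rows: "5.2 -2.35 0 0 0 -0.13 -1; 5.45 -1.65 0 0 0 -0.13 -1; 5.6 -0.95 0 0 0 -0.13 -1; 5.7 -0.2 0 0 0 -0.13 -1; 5.7 0.55 0 0 0 -0.13 -1"

```text
time: 1.6
position: [0.5002, -0.1308, 0.3004]
tool_rot: [2.359, 2.073, 0.0]
ft_force: [1.3, -1.0, 0.7]
grip_width: 0.998
grip_force: 0.0
```

Request:
jog_arm:
  rows: "5.55 1.3 0 0 0 -0.13 -1; 5.6 -0.4 0.4 0 0 -0.155 -1; 5.6 0.5 0.4 0 0 -0.155 -1; 5.45 1.35 0.4 0 0 -0.155 -1; 5.2 2.2 0.4 0 0 -0.155 -1"

```text
time: 2.22
position: [0.5053, 0.1469, 0.2842]
tool_rot: [1.435, 2.793, -0.0]
ft_force: [0.6, -0.0, -0.1]
grip_width: 0.999
grip_force: 0.0
```

```bash
python3 -c "
from h import *
print(ctrl.get_state()['position'],yawof(rot(ctrl.get_state()['tool_rot'])))
plan([(.48,.335,.25,64,5)],-1)"
```

```text
[0.50529141 0.14689306 0.28418071] 35.61799642846691
3.35 1.78 0.68 0 0.001 -0.099 -1; 3.16 2.1 0.68 0 0 -0.099 -1; 2.94 2.41 0.69 0 0 -0.099 -1; 2.69 2.68 0.68 0 0 -0.099 -1; 2.4 2.93 0.69 0 0 -0.099 -1
```

Request:
jog_arm:
  rows: "3.35 1.8 0.7 0 0 -0.1 -1; 3.15 2.1 0.7 0 0 -0.1 -1; 2.95 2.4 0.7 0 0 -0.1 -1; 2.7 2.7 0.7 0 0 -0.1 -1; 2.4 2.9 0.7 0 0 -0.1 -1"

```text
time: 2.85
position: [0.4807, 0.3344, 0.2489]
tool_rot: [0.702, 3.061, -0.0]
ft_force: [-0.1, -0.3, 0.5]
grip_width: 1.002
grip_force: 0.0
```

Request:
jog_arm:
  rows: "0 0 0 0 0 0 -1; 0 0 0 0 0 0 -1"

```text
time: 3.1
position: [0.4812, 0.3327, 0.2489]
tool_rot: [0.708, 3.06, -0.001]
ft_force: [0.1, 0.1, 0.6]
grip_width: 0.997
grip_force: 0.0
```

```bash
python3 - <<'E'
from h import *
s=ctrl.get_state(); print(s['position'],yawof(rot(s['tool_rot'])),s['ft_force'],s['joint_positions'])
w=cam('wrist'); cv2.imwrite('pics/w1.png',w['img'])
hsv=cv2.cvtColor(w['img'],cv2.COLOR_BGR2HSV)
print('expect handle top',proj(w,(.4795,.335,.157)),'stand',proj(w,(.4797,.3345,.092)))
E
```

```text
[0.48115586 0.33265166 0.2489212 ] 63.934304919224765 [0.06618585 0.10552238 0.55381874] [ 0.15810108  0.30100738 -0.98065515  1.55325637  0.25236271  1.42261059
  0.27656843]
expect handle top (np.float64(320.6603477960761), np.float64(196.29968006927453)) stand (np.float64(319.83035423305824), np.float64(181.30121291861533))
```

View pics/w1.png

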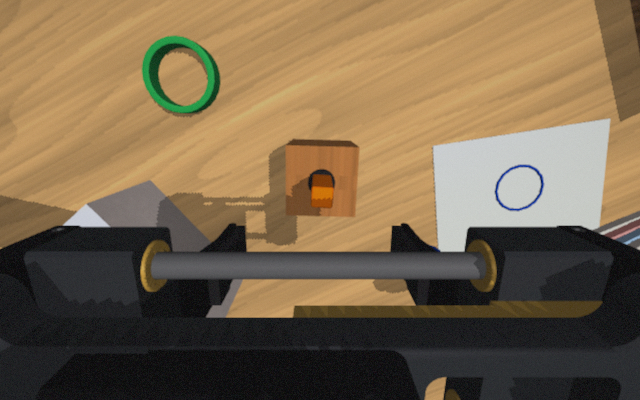

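The wrist view puts the handle top at (321,197) and the stand top's centre at (321,181). Both are within about 1 px of prediction, and the handle is square to the fingers.

```bash
python3 -c "
from h import *
plan([(.4797,.3345,.104,63.5,5)],-1)"
```

```text
0.06 0.03 2.9 -0.001 0.001 0.001 -1; 0.05 0.03 2.9 0 -0 0.002 -1; 0.05 0.02 2.9 0 -0 0.001 -1; 0.06 0.03 2.9 0 -0 0.001 -1; 0.05 0.02 2.9 0 -0 0.001 -1
```

Request:
jog_arm:
  rows: "0.05 0.03 2.9 0 0 0 -1; 0.05 0.03 2.9 0 0 0 -1; 0.05 0.02 2.9 0 0 0 -1; 0.05 0.02 2.9 0 0 0 -1; 0.05 0.02 2.9 0 0 0 -1"

```text
time: 3.78
position: [0.4804, 0.3336, 0.1035]
tool_rot: [0.712, 3.058, -0.001]
ft_force: [1.5, -1.4, 1.1]
grip_width: 0.996
grip_force: 0.0
```

Request:
jog_arm:
  rows: "0 0 0 0 0 0 0; 0 0 0 0 0 0 1; 0 0 0 0 0 0 1; 0 0 0 0 0 0 1; 0 0 0 0 0 0 1"
  force: 40

```text
time: 4.4
position: [0.4793, 0.3356, 0.1045]
tool_rot: [0.707, 3.06, 0.0]
ft_force: [-0.2, -1.4, -0.3]
grip_width: 0.516
grip_force: 0.0
```

Request:
jog_arm:
  rows: "0 0 0 0 0 0 1; 0 0 0 0 0 0 1"

```text
time: 4.65
position: [0.479, 0.3356, 0.104]
tool_rot: [-0.707, -3.061, 0.0]
ft_force: [0.2, -0.7, -0.1]
grip_width: 0.285
grip_force: 0.0
```

Request:
jog_arm:
  rows: "0 0 0 0 0 0 1; 0 0 0 0 0 0 1; 0 0 0 0 0 0 1"

```text
time: 5.03
position: [0.479, 0.3358, 0.104]
tool_rot: [-0.706, -3.061, -0.0]
ft_force: [-0.2, 0.8, -0.0]
grip_width: 0.227
grip_force: 40.0
```

```bash
python3 -c "
from h import *
s=ctrl.get_state();print(s['position'],s['tool_rot'],yawof(rot(s['tool_rot'])),s['ft_force'],s['grip_force'])
plan([(.479,.335,.224,64,5)],1)"
```

```text
[0.47899011 0.33578979 0.10404207] [-7.06400541e-01 -3.06112146e+00 -4.49400584e-04] 64.01119592557944 [-0.215947    0.76359494 -0.02643534] 39.99957893975079
-0.01 -0.01 -2.4 0 -0 0 1; -0 -0.02 -2.4 0 -0 0 1; -0.01 -0.01 -2.4 0 -0 0 1; -0.01 -0.01 -2.4 0 -0 0 1; -0 -0.02 -2.4 0 -0 0 1
```

Request:
jog_arm:
  rows: "0 0 -2.5 0 0 0 1; 0 0 -2.8 0 0 0 1; 0 0 -2.8 0 0 0 1; 0 0 -2.8 0 0 0 1; 0 0 -2.8 0 0 0 1"

```text
time: 5.65
position: [0.4788, 0.335, 0.2415]
tool_rot: [-0.707, -3.061, 0.002]
ft_force: [0.1, -0.2, -1.2]
grip_width: 0.23
grip_force: 40.0
```

```bash
python3 -c "
from h import *
s=ctrl.get_state();print(s['position'],s['ft_force'],s['grip_force'],s['grip_width'])
plan([(.5425,.01,.239,12.5,10)],1)"
```

```text
[0.47884034 0.33503049 0.24150558] [ 0.11527488 -0.18113378 -1.22834613] 39.999716808088124 0.22967955934817436
-2 -2.64 0.03 -0.001 -0 0.09 1; -2.22 -2.45 0.02 -0 -0 0.09 1; -2.44 -2.25 0.03 -0 0 0.09 1; -2.63 -2.01 0.02 -0 0 0.089 1; -2.8 -1.77 0.03 -0 0 0.09 1
-2.95 -1.51 0.03 -0 0 0.09 1; -3.07 -1.24 0.02 -0 0 0.09 1; -3.17 -0.97 0.03 -0 0 0.09 1; -3.24 -0.67 0.02 -0 0 0.09 1; -3.29 -0.38 0.03 -0 0 0.09 1
```

Request:
jog_arm:
  rows: "-2 -2.65 0 0 0 0.09 1; -2.2 -2.45 0 0 0 0.09 1; -2.45 -2.25 0 0 0 0.09 1; -2.65 -2 0 0 0 0.09 1; -2.8 -1.8 0 0 0 0.09 1"

```text
time: 6.28
position: [0.5105, 0.1713, 0.2407]
tool_rot: [-1.376, -2.824, 0.002]
ft_force: [1.2, 0.0, -0.2]
grip_width: 0.228
grip_force: 40.0
```

Request:
jog_arm:
  rows: "-2.95 -1.5 0 0 0 0.09 1; -3.1 -1.25 0 0 0 0.09 1; -3.15 -0.95 0 0 0 0.09 1; -3.25 -0.7 0 0 0 0.09 1; -3.3 -0.4 0 0 0 0.09 1"

```text
time: 6.9
position: [0.5426, 0.0077, 0.241]
tool_rot: [1.975, 2.443, -0.0]
ft_force: [-0.1, -0.0, -1.4]
grip_width: 0.228
grip_force: 40.0
```

Request:
jog_arm:
  rows: "0 0 0 0 0 0 1; 0 0 0 0 0 0 1"

```text
time: 7.15
position: [0.5423, 0.0101, 0.2409]
tool_rot: [-1.968, -2.448, -0.001]
ft_force: [-0.4, 0.1, -0.1]
grip_width: 0.227
grip_force: 40.0
```

```bash
python3 - <<'E'
from h import *
s=ctrl.get_state(); M=rot(s['tool_rot']); p=s['position']; print(p,yawof(M),s['ft_force'],s['joint_positions'])
w=cam('wrist'); a=w['img']; sd=cam('side')['img'][120:290,240:420]
g=np.clip(a.astype(float)*2,0,255).astype(np.uint8)
o=np.zeros((580,800,3),np.uint8); o[:270,:640]=a[:270]; o[280:580,:400]=cv2.resize(g[60:240,200:440],(400,300)); o[280:580,410:728]=cv2.resize(sd,(318,300))
cv2.imwrite('pics/w2.png',o)
print('expected slot',proj(w,(.5425,.01,.124)),'tip',proj(w,p+M@[0,0,.097]))
E
```

```text
[0.54229155 0.01009252 0.24092176] 12.408746011516754 [-0.42090289  0.08084586 -0.09645245] [ 0.58605114  0.13287462 -0.7081503   1.67180096  0.08707887  1.36957603
  0.08138037]
expected slot (np.float64(318.89981611271503), np.float64(191.69132068731264)) tip (np.float64(318.7501817431432), np.float64(196.7882866008846))
```

View pics/w2.png

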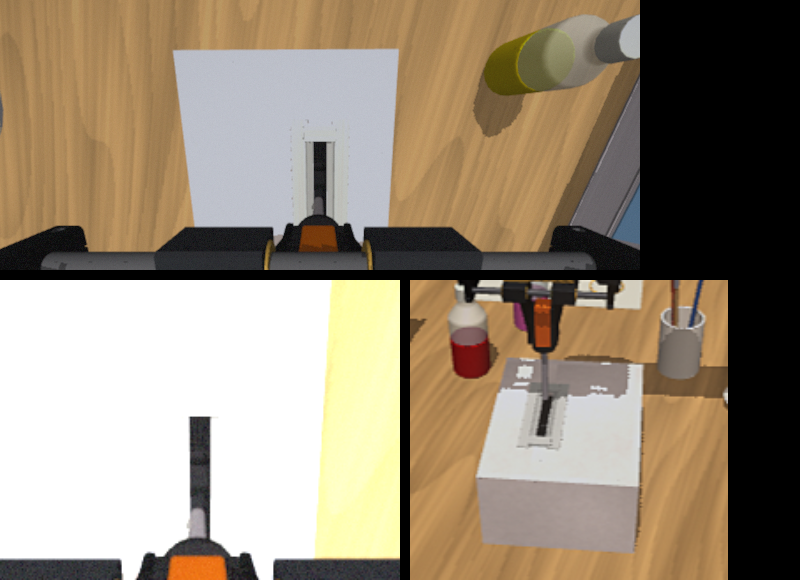

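The slot gap is centred at column 320 in the wrist view, with its far end at row 140, and the rod tip is at about column 318, so they are lined up. There is a faint step in the dark well near row 167. I'll print the profile.

```bash
python3 - <<'E'
from h import *
s=ctrl.get_state(); M=rot(s['tool_rot']); p=s['position']
w=cam('wrist'); w['img']=np.mean([w['img']]+[cam('wrist')['img'] for _ in range(4)],0); g=w['img'].mean(2)
for v in range(136,206,2): print(v,g[v,312:329:2].round().astype(int).tolist())
for z in (.120,.124-.028,.124-.042,.053): print(z,[(round((q:=M.T@(onplane(w,320,v,z)-p))[0]*1000),round(q[1]*1000,1)) for v in (140,160,167,175,185)])
E
```

```text
136 [192, 192, 192, 191, 191, 191, 191, 191, 190]
138 [194, 193, 194, 194, 192, 193, 193, 193, 193]
140 [192, 193, 193, 193, 193, 193, 193, 193, 193]
142 [161, 125, 125, 123, 119, 120, 119, 136, 153]
144 [148, 25, 29, 25, 21, 25, 24, 103, 159]
146 [147, 25, 21, 24, 22, 23, 23, 111, 169]
148 [149, 22, 23, 26, 27, 25, 25, 109, 169]
150 [149, 25, 24, 25, 25, 26, 26, 111, 170]
152 [150, 24, 23, 24, 23, 25, 17, 110, 169]
154 [151, 25, 23, 26, 27, 25, 26, 109, 169]
156 [151, 25, 23, 22, 24, 23, 24, 110, 169]
158 [151, 25, 23, 25, 23, 26, 27, 110, 169]
160 [152, 25, 23, 22, 28, 22, 24, 109, 168]
162 [153, 25, 25, 24, 29, 27, 24, 117, 167]
164 [156, 34, 34, 34, 32, 24, 23, 119, 168]
166 [155, 33, 34, 35, 33, 23, 24, 116, 167]
168 [157, 19, 22, 21, 17, 19, 17, 121, 168]
170 [157, 20, 20, 22, 22, 17, 19, 120, 168]
172 [159, 31, 31, 30, 30, 33, 31, 122, 168]
174 [161, 33, 33, 33, 34, 35, 24, 124, 168]
176 [163, 32, 31, 33, 33, 32, 24, 123, 167]
178 [163, 33, 32, 32, 33, 31, 28, 123, 167]
180 [163, 33, 31, 30, 33, 32, 30, 127, 168]
182 [162, 33, 34, 32, 32, 33, 21, 126, 167]
184 [161, 27, 27, 28
[... 261 characters left out ...]
 45, 36, 23, 24, 128, 167]
198 [163, 52, 86, 84, 83, 35, 24, 128, 166]
200 [162, 72, 86, 86, 84, 61, 22, 127, 167]
202 [148, 75, 86, 86, 85, 64, 23, 127, 166]
204 [142, 79, 86, 85, 84, 65, 24, 129, 167]
0.12 [(50, np.float64(1.2)), (30, np.float64(1.3)), (24, np.float64(1.3)), (16, np.float64(1.3)), (6, np.float64(1.3))]
0.096 [(48, np.float64(1.4)), (27, np.float64(1.4)), (20, np.float64(1.4)), (11, np.float64(1.5)), (0, np.float64(1.5))]
0.08199999999999999 [(47, np.float64(1.5)), (25, np.float64(1.5)), (17, np.float64(1.5)), (8, np.float64(1.6)), (-3, np.float64(1.6))]
0.053 [(45, np.float64(1.7)), (21, np.float64(1.7)), (12, np.float64(1.7)), (3, np.float64(1.8)), (-10, np.float64(1.8))]
```

The wrist profile fits the tab: its side face is at rows 168–171 and its lit top at rows 172–183. That puts its centre about 6 mm along tool +x and its top at about z 0.085. The rod also needs about +1 mm in tool y.

Request:
jog_arm:
  rows: "0.3 0.1 0 0 0 0 1; 0.3 0 1 0 0 0 1; 0 0 1.2 0 0 0 1; 0 0 1.2 0 0 0 1; 0 0 0 0 0 0 1"

```text
time: 8.12
position: [0.541, 0.0157, 0.2054]
tool_rot: [-1.967, -2.447, 0.003]
ft_force: [0.3, -0.3, -0.7]
grip_width: 0.231
grip_force: 40.0
```

Request:
jog_arm:
  rows: "0 0 0.4 0 0 0 1; 0 0 0.4 0 0 0 1; 0 0 0.3 0 0 0 1; 0 0 0 0 0 0 1"

```text
time: 8.62
position: [0.5418, 0.0159, 0.1958]
tool_rot: [-1.968, -2.449, 0.0]
ft_force: [-0.5, -0.8, -1.6]
grip_width: 0.227
grip_force: 40.0
```

Request:
jog_arm:
  rows: "0 0 0.3 0 0 0 1; 0 0 0 0 0 0 1"

```text
time: 8.88
position: [0.5418, 0.0159, 0.1928]
tool_rot: [-1.968, -2.449, 0.0]
ft_force: [0.5, 0.1, -1.1]
grip_width: 0.228
grip_force: 40.0
```

Request:
jog_arm:
  rows: "0 0 0.3 0 0 0 1; 0 0 0 0 0 0 1"

```text
time: 9.12
position: [0.5418, 0.0159, 0.1898]
tool_rot: [-1.968, -2.449, 0.001]
ft_force: [0.5, -0.7, -1.3]
grip_width: 0.225
grip_force: 40.0
```

Request:
jog_arm:
  rows: "0 0 0.3 0 0 0 1; 0 0 0 0 0 0 1"

```text
time: 9.38
position: [0.5417, 0.0159, 0.1867]
tool_rot: [-1.968, -2.449, 0.001]
ft_force: [-0.4, -0.0, -0.7]
grip_width: 0.229
grip_force: 40.0
```

Request:
jog_arm:
  rows: "0 0 0.3 0 0 0 1; 0 0 0 0 0 0 1"

```text
time: 9.62
position: [0.5421, 0.0159, 0.1841]
tool_rot: [1.967, 2.449, 0.0]
ft_force: [0.4, -0.3, -0.6]
grip_width: 0.224
grip_force: 40.0
```

Request:
jog_arm:
  rows: "0 0 0.2 0 0 0 1; 0 0 0 0 0 0 1"

```text
time: 9.88
position: [0.5423, 0.016, 0.1831]
tool_rot: [1.967, 2.448, 0.0]
ft_force: [-1.3, 0.5, 4.9]
grip_width: 0.229
grip_force: 40.0
```

Contact, at about the predicted height. Pressing on gently.

Request:
jog_arm:
  rows: "0 0 0.2 0 0 0 1; 0 0 0 0 0 0 1"

```text
time: 10.12
position: [0.5423, 0.016, 0.1814]
tool_rot: [1.967, 2.448, 0.0]
ft_force: [-1.9, -0.1, 6.8]
grip_width: 0.229
grip_force: 40.0
```

Request:
jog_arm:
  rows: "0 0 0.2 0 0 0 1; 0 0 0 0 0 0 1"

```text
time: 10.38
position: [0.5424, 0.016, 0.1795]
tool_rot: [1.967, 2.448, 0.0]
ft_force: [-1.7, -0.4, 7.5]
grip_width: 0.227
grip_force: 40.0
```

Request:
jog_arm:
  rows: "0 0 0.2 0 0 0 1; 0 0 0 0 0 0 1"

```text
time: 10.62
position: [0.5424, 0.016, 0.1775]
tool_rot: [1.967, 2.448, 0.0]
ft_force: [-1.1, -0.5, 7.1]
grip_width: 0.224
grip_force: 40.0
```

Request:
jog_arm:
  rows: "0 0 0.15 0 0 0 1; 0 0 0 0 0 0 1"

```text
time: 10.88
position: [0.5423, 0.016, 0.1758]
tool_rot: [1.967, 2.448, 0.0]
ft_force: [-1.4, 0.3, 5.3]
grip_width: 0.226
grip_force: 40.0
```

```bash
python3 - <<'E'
from h import *
t=cam('top'); s=cam('side')
a=cv2.imread('pics/top0.png').astype(int)
for o in (0,.03,.055):
  x=.5137+.974*(.1+o); y=.0026+.225*(.1+o); u,v=proj(t,(x,y,.047)); b=t['img'][int(v)-1:int(v)+2,int(u)-1:int(u)+2].mean((0,1)); print(o,(u,v),b.round(),a[int(v)-1:int(v)+2,int(u)-1:int(u)+2].mean((0,1)).round())
cv2.imwrite('pics/d1.png',np.vstack([cv2.resize(t['img'][130:260,240:400],(640,520))]))
E
```

```text
0 (np.float64(295.7755373270361), np.float64(174.35137564097002)) [62. 90. 93.] [182. 174. 172.]
0.03 (np.float64(293.75849556610126), np.float64(165.22437731635824)) [55. 79. 84.] [ 92. 132. 166.]
0.055 (np.float64(292.08164902002306), np.float64(157.6367428344655)) [48. 55. 62.] [ 94. 135. 170.]
```

Request:
jog_arm:
  rows: "0 0 0.1 0 0 0 1; 0 0 0 0 0 0 1"

```text
time: 11.22
position: [0.5423, 0.016, 0.1748]
tool_rot: [1.967, 2.448, 0.0]
ft_force: [-1.6, 0.3, 6.0]
grip_width: 0.232
grip_force: 40.0
```

```bash
python3 - <<'E'
from h import *
t=cam('top'); s=cam('side')
cv2.imwrite('pics/d1.png',np.hstack([cv2.resize(t['img'][130:260,240:370],(390,390)),cv2.resize(s['img'][130:290,230:390],(390,390))]))
E
```

```text
(no output)
```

View pics/d1.png

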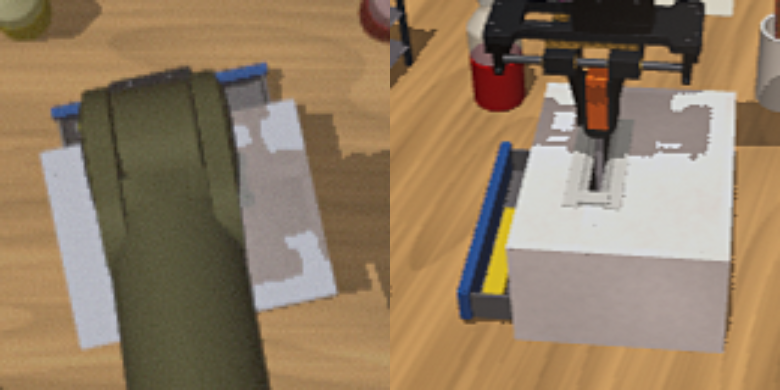

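Both views show the blue drawer sprung open. Now withdrawing the rod.

Request:
jog_arm:
  rows: "0 0 -0.8 0 0 0 1; 0 0 -1.2 0 0 0 1; 0 0 -1.6 0 0 0 1; 0 0 -1.6 0 0 0 1; 0 0 -1.6 0 0 0 1"

```text
time: 11.95
position: [0.542, 0.0159, 0.2428]
tool_rot: [1.968, 2.449, 0.0]
ft_force: [0.6, -0.1, -2.0]
grip_width: 0.227
grip_force: 40.0
```

Request:
jog_arm:
  rows: "0 0 -0.4 0 0 0 1; 0 0 0 0 0 0 1"

```text
time: 12.2
position: [0.542, 0.0159, 0.2457]
tool_rot: [1.968, 2.449, -0.0]
ft_force: [0.3, 0.0, -1.4]
grip_width: 0.226
grip_force: 40.0
```

```bash
python3 -c "
from h import *
s=ctrl.get_state();print(s['position'],s['ft_force'],s['grip_force'])
plan([(.479,.3355,.241,64,10)],1)"
```

```text
[0.54196612 0.01587209 0.24568261] [ 0.32806239  0.03457324 -1.42036732] 39.9997901218012
3.26 0.07 0.05 0 0 -0.09 1; 3.23 0.37 0.04 0 0 -0.09 1; 3.2 0.65 0.05 0 0 -0.09 1; 3.11 0.94 0.04 0 0 -0.09 1; 3.03 1.22 0.05 0 0 -0.09 1
2.9 1.48 0.05 0 0 -0.09 1; 2.75 1.74 0.04 -0 0 -0.09 1; 2.59 1.98 0.05 -0 0 -0.09 1; 2.4 2.2 0.04 -0 0 -0.09 1; 2.2 2.41 0.05 -0 0 -0.09 1
```

Request:
jog_arm:
  rows: "3.25 0.05 0 0 0 -0.09 1; 3.25 0.35 0 0 0 -0.09 1; 3.2 0.65 0 0 0 -0.09 1; 3.1 0.95 0 0 0 -0.09 1; 3.05 1.2 0 0 0 -0.09 1"

```text
time: 12.82
position: [0.5091, 0.1784, 0.2456]
tool_rot: [1.362, 2.831, 0.0]
ft_force: [0.2, 0.2, -1.4]
grip_width: 0.225
grip_force: 40.0
```

Request:
jog_arm:
  rows: "2.9 1.5 0 0 0 -0.09 1; 2.75 1.75 0 0 0 -0.09 1; 2.6 2 0 0 0 -0.09 1; 2.4 2.2 0 0 0 -0.09 1; 2.2 2.4 0 0 0 -0.09 1"

```text
time: 13.45
position: [0.4775, 0.3383, 0.2456]
tool_rot: [-0.697, -3.063, -0.0]
ft_force: [0.8, -0.4, -1.9]
grip_width: 0.229
grip_force: 40.0
```

Request:
jog_arm:
  rows: "0 0 0 0 0 0 1; 0 0 0 0 0 0 1; 0 0 0 0 0 0 1"

```text
time: 13.82
position: [0.4792, 0.3348, 0.2454]
tool_rot: [0.709, 3.06, -0.001]
ft_force: [0.0, 0.0, -0.6]
grip_width: 0.226
grip_force: 40.0
```

```bash
python3 - <<'E'
from h import *
s=ctrl.get_state(); M=rot(s['tool_rot']); p=s['position']; print(p,yawof(M),s['ft_force'])
plan([(.479,.3355,.241,64,1)],1)
w=cam('wrist'); print('tip',proj(w,p+M@[0,0,.097]),'hole',proj(w,(.4797,.3345,.092)))
sd=cam('side'); print('side tip',proj(sd,p+M@[0,0,.097]),'hole',proj(sd,(.4797,.3345,.092)))
cv2.imwrite('pics/w3.png',np.hstack([cv2.resize(w['img'][130:260,255:385],(390,390)),cv2.resize(sd['img'][240:370,225:355],(390,390))]))
E
```

```text
[0.47919829 0.3347817  0.24538028] 63.89752845162736 [ 0.00545908  0.03858722 -0.55698354]
0.05 0.06 0.44 -0.001 0.001 -0.002 1
tip (np.float64(319.0033156421268), np.float64(197.53802287639158)) hole (np.float64(318.88438070488144), np.float64(184.34207743555842))
side tip (np.float64(289.25686408274584), np.float64(297.62204493795036)) hole (np.float64(290.7093167084858), np.float64(316.9136166710697))
```

View pics/w3.png

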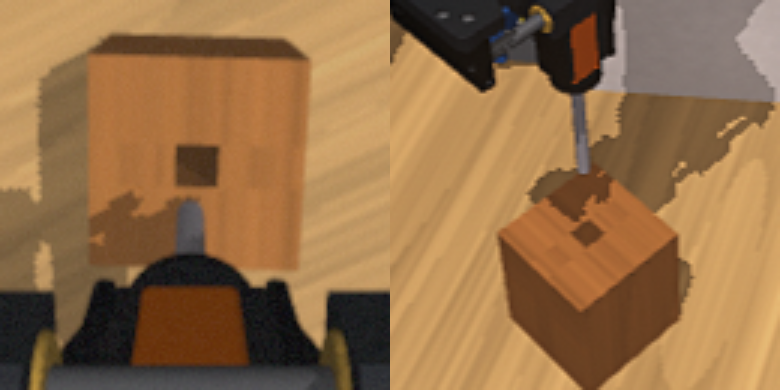

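The tip is at wrist pixel (318,197) and the hole at (321,185), so the rod sits about 1–2 mm off in tool y. The side view agrees, so I'll shift 1 mm and lower.

Request:
jog_arm:
  rows: "0 0.1 0 0 0 0 1; 0 0 1.5 0 0 0 1; 0 0 2 0 0 0 1; 0 0 1.5 0 0 0 1; 0 0 0.5 0 0 0 1"

```text
time: 14.55
position: [0.4783, 0.3361, 0.1886]
tool_rot: [-0.706, -3.059, 0.003]
ft_force: [-1.2, -0.3, -0.4]
grip_width: 0.23
grip_force: 40.0
```

Request:
jog_arm:
  rows: "0 0 0.5 0 0 0 1; 0 0 0.5 0 0 0 1; 0 0 0.5 0 0 0 1; 0 0 0 0 0 0 1"

```text
time: 15.05
position: [0.4789, 0.3367, 0.1752]
tool_rot: [-0.707, -3.061, 0.001]
ft_force: [0.5, 0.4, -1.5]
grip_width: 0.231
grip_force: 40.0
```

Request:
jog_arm:
  rows: "0 0 1.3 0 0 0 1; 0 0 1.4 0 0 0 1; 0 0 1.4 0 0 0 1; 0 0 1.4 0 0 0 1; 0 0 0.8 0 0 0 1"

```text
time: 15.68
position: [0.4786, 0.3365, 0.1111]
tool_rot: [-0.706, -3.06, 0.002]
ft_force: [0.3, -0.2, -1.7]
grip_width: 0.227
grip_force: 40.0
```

Request:
jog_arm:
  rows: "0 0 0.4 0 0 0 1; 0 0 0 0 0 0 1; 0 0 0 0 0 0 1"

```text
time: 16.05
position: [0.4793, 0.3371, 0.109]
tool_rot: [0.707, 3.06, 0.001]
ft_force: [-0.4, 1.0, -1.3]
grip_width: 0.228
grip_force: 40.0
```

Request:
jog_arm:
  rows: "0 0 0.25 0 0 0 1; 0 0 0 0 0 0 1; 0 0 0 0 0 0 1"

```text
time: 16.42
position: [0.479, 0.3368, 0.1061]
tool_rot: [0.707, 3.061, -0.0]
ft_force: [-0.1, 0.1, -0.9]
grip_width: 0.226
grip_force: 40.0
```

Request:
jog_arm:
  rows: "0 0 0.15 0 0 0 1; 0 0 0 0 0 0 1; 0 0 0 0 0 0 1"

```text
time: 16.8
position: [0.479, 0.3368, 0.1045]
tool_rot: [-0.707, -3.061, 0.0]
ft_force: [0.2, -0.2, -1.6]
grip_width: 0.227
grip_force: 40.0
```

Request:
jog_arm:
  rows: "0 0 0.05 0 0 0 1; 0 0 0 0 0 0 1; 0 0 0 0 0 0 1"

```text
time: 17.18
position: [0.479, 0.3369, 0.104]
tool_rot: [0.707, 3.061, 0.0]
ft_force: [0.6, 0.2, -1.2]
grip_width: 0.228
grip_force: 40.0
```

Request:
jog_arm:
  rows: "0 0 0 0 0 0 0; 0 0 0 0 0 0 -0.2; 0 0 0 0 0 0 -0.2; 0 0 0 0 0 0 -0.2; 0 0 0 0 0 0 -0.2"

```text
time: 17.8
position: [0.479, 0.3368, 0.104]
tool_rot: [0.707, 3.061, -0.0]
ft_force: [0.0, 0.4, 0.2]
grip_width: 0.585
grip_force: 0.0
```

Request:
jog_arm:
  rows: "0 0 0 0 0 0 -0.2; 0 0 -1.5 0 0 0 -0.2; 0 0 -3 0 0 0 -0.2; 0 0 -5 0 0 0 -0.2; 0 0 -5 0 0 0 -0.2"

```text
time: 18.42
position: [0.4788, 0.337, 0.2515]
tool_rot: [0.706, 3.061, 0.001]
ft_force: [0.9, 0.4, -0.4]
grip_width: 0.601
grip_force: 0.0
```

```bash
python3 - <<'E'
from h import *
s=ctrl.get_state(); print(s['position'],s['ft_force'],s['grip_width'])
w=cam('wrist'); t=cam('top'); sd=cam('side')
cv2.imwrite('pics/e.png',np.hstack([cv2.resize(sd['img'][120:370,230:380],(360,600)),cv2.resize(w['img'][100:300,220:420],(400,400))[:,:].copy() if 0 else cv2.copyMakeBorder(cv2.resize(w['img'][100:300,220:420],(400,400)),0,200,0,0,cv2.BORDER_CONSTANT)]))
E
```

```text
[0.47880394 0.33696426 0.2515003 ] [ 0.89202986  0.43266091 -0.43268082] 0.6013649149879746
```

View pics/e.png

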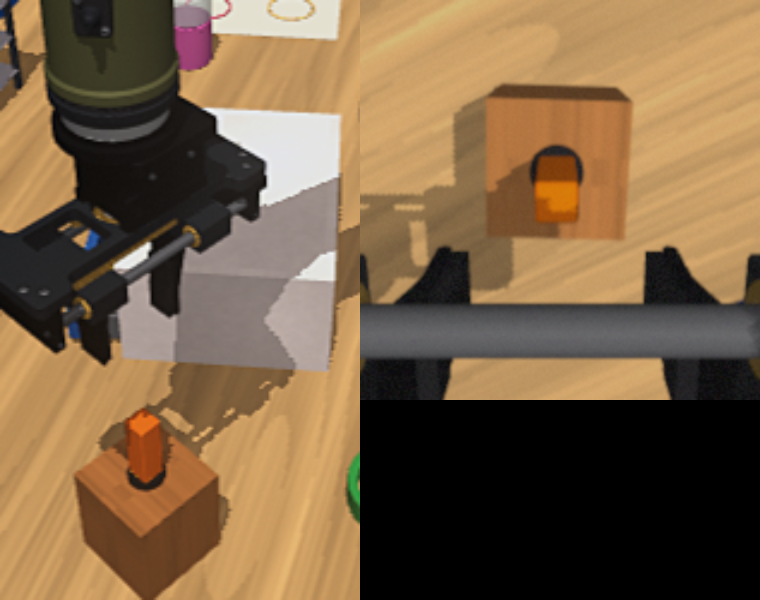

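The rod is back upright with its collar on the block, the gripper is clear of it, and the drawer still shows blue beyond the cabinet. Handing in.

```bash
python3 -c "
from bench import ticket
print(ticket.close_job())"
```

```text
the job is handed in; nothing more can be done
None
```

The drawer sprang open with the catch pressed at about 7.5 N at most, the rod is back home in its stand and released, and the job was handed in at about 18 s.

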